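# Clear the jammed spice jar from the jar chute

## Robot

A 6-joint arm with a two-finger parallel gripper is mounted at the origin on the work surface. World frame = base frame: x ahead of the robot, y to its left, z up, the work surface at z = 0. Lengths are in m, angles in degrees, forces in N, time in s.
With the tool pointing down it reaches from about 0.375 to 0.9 m from the base axis. Payload 3.1 kg.
Tool frame: the origin (TCP) lies on the centre line of the jaws, within the pads' length; the fingertips stand 25 mm ahead of it and the grasp point (between the pads) lies 6 mm ahead of it; y points along the fingers, x is the direction in which the jaws open and shut, and the axes are right-handed (so a half turn about y gives the same grasp; the last joint's range is limited). The gripper opens to 87 mm and grips with 3 to 60 N. Pads are 19 mm wide; open, the fingers measure 117 mm over their backs; the gripper's body (75 mm by 190 mm) begins 51 mm behind the grasp point.
Start: joints at [66.893, 30.224, 82.088, -0, 67.689, -10.227], TCP at [0.139, 0.609, 0.248] pointing down, gripper open.
Joint ranges: [-176.69, 176.69], [-43.24, 126.21], [12.49, 139.97], [-82, 262], [0, 151.66], [-163.58, 163.58]. Speed limits (degrees/s): [159.86, 159.86, 180, 180, 180, 180].

## Interface

Orientations are given as a 3x3 rotation matrix whose columns are the frame's x, y, z axes.
In Python, from rig import * gives the robot as it stands.
- The arm moves only by the tool play_rows, never from a script. Its argument "commands" is a list of rows, each a list of 2 entries, a list of its own where there are three numbers: the shift along the world's x, y, z in m, then the turn, a rotation vector about the world's x, y, z in rad. A call has 1 to 10 rows; each row is the pose to reach, as a shift and turn from the pose commanded when the call began; what a row does not reach only later rows make up. A row lasts 1/8 s, in which the tool goes at most 62.5 mm and 10.7 degrees, less where a joint would pass 70% of its speed; a pose out of reach is approached as far as the arm can. A call with a gripper value outside its range is refused whole. "gripper" is the finger opening in m, from 0 to 0.087, set as the call begins (left out, the last holds). The fingers move at their own pace and stop on an object; the grip force is fixed at half the most. Time passes only in rows, so rows that repeat a pose let the fingers close. It gives the time, the measured TCP pose, the force and the opening at its end, in the units of the state.
- read_state(): the state, without advancing time (a new reading comes with each control period).
- capture(name): name is "scene" or "side" or "wrist"; returns a dict with "frame" (384x512x3 uint8, red, green, blue), "depth" (384x512 float32, m along the optical axis (not along the pixel's ray), 0 where there is no reading), "mtx" (3x3 intrinsics, pixels), "cam_to_world" (4x4, takes a point from camera to world coordinates); the wrist camera has in their place "hand_eye" (4x4, takes a point from camera to tool coordinates, whose origin is the TCP and whose axes are the tool frame's). Camera axes: x right, y down, z forward; pixel columns grow to the right and rows downward; lengths in m; the calibration is good to about 2 mm. A picture is of the moment at which its call begins: read the wrist's pose just before it.
- hand_in(): hands the job in, once; it reports no verdict.
The state is a dict: "time_s": time; "joint_positions": joint angles; "qvel": joint speeds; "tau": joint torques, N m; "position": TCP position; "tcp_rot": TCP orientation; "force": force on the tool from outside, world axes, zero at the start; "moment": the same for the moment, N m; "opening": opening from 0.0 (shut) to 1.0 (fully open).
Only numpy, scipy, OpenCV 4.12 (cv2) and the standard library are available. Lean on these libraries where they do the work, as an engineer would, in place of code of your own. Each camera call takes 0.05 s, during which the arm holds its last target. There are 200 camera calls.

## Task

A spice jar has turned sideways and jammed under the clear guard strips of the sloping jar chute. Push it back up the slope onto the level landing, lift it out there, and lay it gently on its side in the open wooden tray, then slide that tray fully home against its back stop. Do not drop or throw the jar, and leave the spare jar, dish, ladle and stirrer where they are.

Things in the scene. Friction and masses are not known exactly. Their poses are not given: they have to be found in the camera images.
- jar: Jammed jar: square clear body 40 x 40 x 58 mm, round red cap 37 mm across on one end, 80 mm long in all, 85 to 170 g. Origin mid-length; y = long axis, body from -40 to +18 mm, cap to +40 mm; x, z square to its flat sides. Starts across the chamber, z square to the slope, middle about 65 mm down from the brow. It cannot turn there or rise through the slot; it slides when its lower side is pushed.
- chute: Fixed jar chute, white walls, blue floor. Origin on the table under the brow, on the centre line; +x uphill (level), y across, z up. From the brow (x = 0, floor z = 70 mm) the floor slopes down towards -x at 0.28 rad, 170 mm along the slope, open at its low end: first the chamber, then the throat. Beyond the brow, towards +x, is the level landing.
- chute_landing (a point): Centre of the landing's floor, axes as the chute; 70 mm above the table, 57 mm uphill of the brow. Landing: x 0 to 114 mm from the brow, 100 mm wide inside, low side and rear walls 20 mm above its floor, open above. A jar pushed past the brow stays lying here and nothing covers it.
- chute_throat (a point): On the sloping floor, centre line, 125 mm down the slope from the brow; axes as the chute (x level, not sloping). Throat: 92 to 170 mm down the slope, 56 mm wide, between shoulders 45 mm high, open above, room for closed fingers below the jar. Chamber: 0 to 92 mm down, 88 mm wide; two clear guard strips over its sides, 48 to 52 mm above the floor, leave a 56 mm slot.
- tray (a joint): How far the tray is pulled out, m: 0 = fully home against the back stop, 0.09 = furthest out. It starts 0.05 to 0.08 out, slides with about 1.5 N of friction and stays where it is left.
- tray_floor (a point): Centre of the tray's inner floor (moves with the tray), 13 mm above the table. x is the direction in which the tray slides home, y across, z up. The light wood tray measures 160 x 160 mm outside, 150 x 150 mm inside; walls 5 mm thick, top edge 42 mm above the table, underside 8 mm.
- tray_front (a point): Middle of the outer face of the tray's front wall (away from the back stop, with a red strip), 28 mm above the table; axes as tray_floor: push along +x to slide the tray home. In front of it the grey base plate is 5 mm high, between 18 mm high runners 82 mm to either side.
- spare_jar: Another jar of the same kind standing upright, 40 x 40 mm, 80 mm high, origin under its middle. Leave alone.
- dish: Round white ceramic dish, 110 mm across, 32 mm high, origin under its middle. Leave alone.
- ladle: Steel ladle lying down, bowl 80 mm across and 32 mm high at the origin, handle 250 mm along its +x. Leave alone.
- stirrer: Flat bamboo stirrer lying down, about 245 mm along its x, 28 mm wide at most, 7 mm thick, origin near its middle. Leave alone.
Not all that is in view belongs to the job. Leave any purple look-alike of the jar alone.

How it is judged:
By the outcome, as a careful person would: the job done as asked, in the order asked, and still so for the second after the job is handed in, with the robot touching nothing.
It also fails if it takes over 72 s, if anything falls off the work surface, if the arm or the gripper's body presses on something with over 40 N, if the wrist force passes 120 N, or if a joint passes its speed limit or range.

## Working session

There is one attempt and no reset: what is moved stays moved. The work goes in short steps, Python scripts to look and compute and a tool call to move; the robot and the scene stay as the last step left them, time stands still between calls to the robot, and variables do not carry over. Pictures are saved under pics/ and viewed, about 8 in all and at most 12, crops included, and the job is handed in when it is done.

Besides the shell and the picture viewer there is one more tool, called after "Request:" as name(argument=value, ...) on one line, values as JSON. play_rows: Moves the arm, as the interface text tells. Its arguments: {"type":"object","properties":{"commands":{"type":"array"},"gripper":{"type":"number"}},"required":["commands"]}

```bash
mkdir -p pics; ls
python3 - <<'E'
from rig import *
import cv2,numpy as np
ims=[]
s=read_state();print(s)
for n in("scene","side","wrist"):
    c=capture(n);np.savez(f"{n}0.npz",**c)
    cv2.imwrite(f"pics/{n}0.png",cv2.resize(c["frame"][:,:,::-1],(800,600),interpolation=cv2.INTER_CUBIC))
    print(n,c["mtx"].round(1).tolist(),c.get("cam_to_world",c.get("hand_eye")).round(3).tolist())
E
```

```text
pics
{'time_s': 0.0, 'joint_positions': array([ 6.68940722e+01,  3.02794001e+01,  8.21554713e+01,  4.85463567e-04,
        6.76870229e+01, -1.02263273e+01]), 'qvel': array([-0.02962903,  0.10465195, -0.01195696,  0.07008729, -0.02055831,
        0.07793729]), 'tau': array([ 8.03154344e-04, -4.40046215e+01, -1.76588255e+01,  6.35452475e-02,
        5.82478114e-02, -1.56169849e-04]), 'position': array([0.13900973, 0.6086673 , 0.24657198]), 'tcp_rot': array([[ 2.22905312e-01, -8.42091956e-04, -9.74839737e-01],
       [ 9.74837855e-01, -1.95371692e-03,  2.22906569e-01],
       [-2.09226872e-03, -9.99997737e-01,  3.85409238e-04]]), 'force': array([-0.30333882, -0.10086681,  0.06416785]), 'moment': array([-0.00968908,  0.00517704, -0.02707747]), 'opening': 1.0012566360328279}
scene [[418.5, 0.0, 262.5], [0.0, 418.5, 189.1], [0.0, 0.0, 1.0]] [[0.5, 0.668, -0.551, 1.264], [0.866, -0.385, 0.319, -0.363], [0.001, -0.637, -0.771, 0.967], [0.0, 0.0, 0.0, 1.0]]
side [[494.1, 0.0, 242.6], [0.0, 494.1, 197.3], [0.0, 0.0, 1.0]] [[0.896, -0.301, 0.326, 0.035], [-0.444, -0.605, 0.661, -1.14], [-0.002, -0.737, -0.676, 1.266], [0.0, 0.0, 0.0, 1.0]]
wrist [[334.3, 0.0, 253.9], [0.0, 334.3, 186.5], [0.0, 0.0, 1.0]] [[1.0, 0.001, 0.002, 0.0], [-0.001, -0.279, 0.96, -0.137], [0.001, -0.96, -0.279, 0.078], [0.0, 0.0, 0.0, 1.0]]
```

View pics/scene0.png

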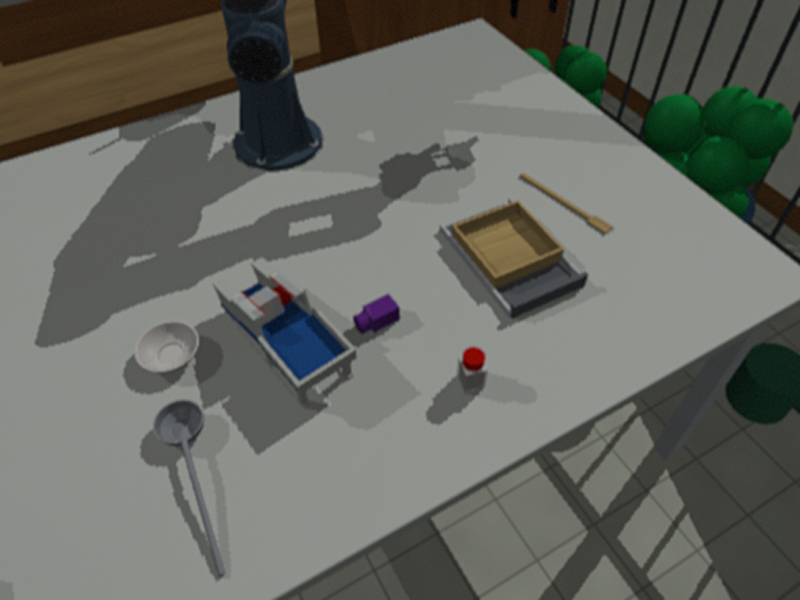

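View pics/side0.png

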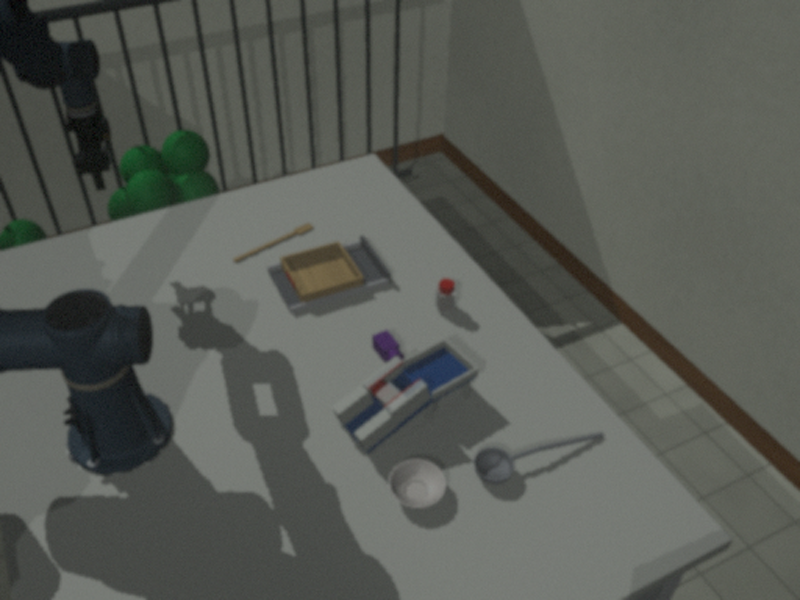

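Scene view (800x600): chute low end (235,290), landing (310,345). The jammed jar with its red cap is at (268,300)/(285,292), the purple look-alike at (378,313), the upright spare jar at (473,368), and the tray at (508,243) with its back stop toward (550,295). The jar inside the chute chamber is the one meant, since it lies sideways under the strips. Next I measure from depth.

```bash
cat > h.py <<'E'
import numpy as np,cv2
def cloud(c,T=None):
    T=c["cam_to_world"] if T is None else T
    d=c["depth"];v,u=np.mgrid[:384,:512];K=c["mtx"]
    P=np.stack([(u-K[0,2])/K[0,0]*d,(v-K[1,2])/K[1,1]*d,d],-1)
    return P@T[:3,:3].T+T[:3,3]
def hsv(c): return cv2.cvtColor(c["frame"],cv2.COLOR_RGB2HSV)
def rect(P):
    (c,s,a)=cv2.minAreaRect(P[:,:2].astype(np.float32)*1000); return np.round(c,1),np.round(s,1),round(a,1)
E
python3 - <<'E'
from h import *
for n in("scene","side"):
    c=dict(np.load(f"{n}0.npz"));P=cloud(c);H=hsv(c);h,s,v=H[...,0],H[...,1],H[...,2];z=P[...,2]
    ok=(c["depth"]>0)&(z>-.02)&(z<.2)
    tb=ok&(abs(z)<.015)&(s<40);print(n,"table z",np.median(z[tb]))
    for nm,m in {"blue":(h>100)&(h<128)&(s>130),"land":(h>100)&(h<128)&(s>130)&(abs(z-.07)<.006),"red":((h<6)|(h>174))&(s>150)&(z<.13),
      "wood":(h>8)&(h<25)&(s>70)&(z>.005)&(z<.06),"rim":(h>8)&(h<25)&(s>70)&(z>.034)&(z<.05)}.items():
        m=(m&ok).astype(np.uint8);k,L,st,ce=cv2.connectedComponentsWithStats(m)
        for i in range(1,k):
            if st[i,4]>25:
                Q=P[L==i];print(nm,st[i],rect(Q),"z",np.percentile(Q[:,2],[5,50,95]).round(3),"mean",Q.mean(0).round(3))
    np.save(n+"P.npy",P)
c=dict(np.load("scene0.npz"))
im=c["frame"][130:260,120:390,::-1];cv2.imwrite("pics/crop0.png",cv2.resize(im,None,fx=2.9,fy=2.9,interpolation=cv2.INTER_CUBIC))
E
```

```text
scene table z -0.0016328667817111508
blue [157 182  11   7  31] (array([ 429.1, -221.7]), array([18.2, 30.2]), 0.3) z [0.021 0.024 0.029] mean [ 0.429 -0.222  0.025]
blue [ 167  194   53   49 1372] (array([ 599.4, -201.8]), array([157.9,  91.8]), 8.8) z [0.058 0.068 0.071] mean [ 0.612 -0.2    0.067]
land [ 169  200   51   43 1165] (array([ 617.6, -199. ]), array([121.1,  91.8]), 8.8) z [0.065 0.068 0.071] mean [ 0.623 -0.199  0.068]
red [175 183  11  12  66] (array([ 520.9, -189.3]), array([52.7, 16.1]), 9.9) z [0.07  0.084 0.102] mean [ 0.518 -0.19   0.083]
red [297 223  13  14 152] (array([792.8,  29.4]), array([30.8, 36.4]), 56.6) z [0.07  0.078 0.081] mean [0.795 0.027 0.077]
wood [  0   5 142  38 439] (array([-573.9, -215.1]), array([584.7,  25.7]), 90.0) z [0.047 0.053 0.059] mean [-0.573 -0.228  0.053]
wood [335 111  30  20  54] (array([461.3, 443.2]), array([130.6,  12.3]), 12.6) z [0.005 0.007 0.008] mean [0.464 0.444 0.007]
wood [ 290  129   71   55 2299] (array([566.9, 261.1]), array([162.6, 165.1]), 87.9) z [0.009 0.014 0.041] mean [0.565 0.267 0.02 ]
wood [376 139  16  
[... 211 characters left out ...]
[0.571 0.257 0.039]
side table z -2.1207485482954702e-05
blue [260 227  36  22 343] (array([ 631.9, -200.6]), array([115.2,  61. ]), 9.6) z [0.065 0.07  0.074] mean [ 0.638 -0.199  0.07 ]
land [260 227  36  22 336] (array([ 631.9, -200.6]), array([115.2,  61. ]), 9.6) z [0.065 0.07  0.074] mean [ 0.638 -0.198  0.07 ]
red [282 180   8   6  33] (array([782.6,  23.6]), array([29.2, 25. ]), 37.1) z [0.073 0.079 0.082] mean [0.785 0.025 0.079]
wood [ 181  156   51   36 1175] (array([562.3, 257.6]), array([174. , 164.1]), 87.7) z [0.009 0.016 0.042] mean [0.567 0.269 0.021]
rim [181 156  51  34 193] (array([563.4, 252.2]), array([165.1, 164.8]), 89.9) z [0.035 0.04  0.047] mean [0.562 0.22  0.04 ]
```

View pics/crop0.png

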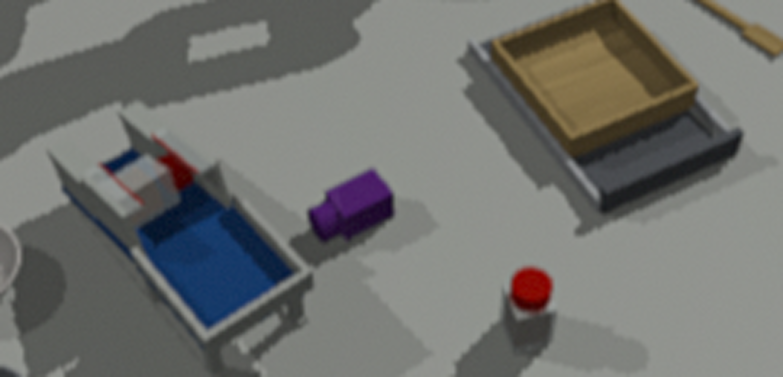

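The crop shows the jar lying across the chamber with its red cap toward +y, and the purple jar outside the chute. The tray's open gap is on the far (+x) side. Next is the wrist view, tray first and then the chute.

Request:
play_rows(commands=[[[0.391,-0.299,0.053],[0,0,-1.189]],[[0.391,-0.299,0.053],[0,0,-1.189]],[[0.391,-0.299,0.053],[0,0,-1.189]],[[0.391,-0.299,0.053],[0,0,-1.189]],[[0.391,-0.299,0.053],[0,0,-1.189]],[[0.391,-0.299,0.053],[0,0,-1.189]],[[0.391,-0.299,0.053],[0,0,-1.189]],[[0.391,-0.299,0.053],[0,0,-1.189]],[[0.391,-0.299,0.053],[0,0,-1.189]],[[0.391,-0.299,0.053],[0,0,-1.189]]], gripper=0.0)

```text
time_s: 1.4
position: [0.5295, 0.3101, 0.2999]
tcp_rot: [[0.988, -0.002, -0.156], [0.156, -0.0, 0.988], [-0.002, -1.0, 0.0]]
force: [0.3, -0.6, -0.4]
opening: 0.02
```

```bash
cat >> h.py <<'E'
def wrist(tag):
    from rig import read_state,capture
    s=read_state();c=capture("wrist");T=np.eye(4);T[:3,:3]=s["tcp_rot"];T[:3,3]=s["position"];T=T@c["hand_eye"]
    print(round(s["time_s"],2),s["position"].round(4),"yaw",np.degrees(np.arctan2(s["tcp_rot"][1,0],s["tcp_rot"][0,0])).round(2),"F",s["force"].round(1))
    np.savez(tag+".npz",T=T,**c);cv2.imwrite(f"pics/{tag}.png",cv2.resize(c["frame"][:,:,::-1],(800,600),interpolation=cv2.INTER_CUBIC))
    return c,T,cloud(c,T),hsv(c)
E
python3 - <<'E'
from h import *
c,T,P,H=wrist("wtray");h,s=H[...,0],H[...,1];z=P[...,2]
print("table",np.median(z[(abs(z)<.02)&(s<40)]))
for a,b in((.005,.06),(.037,.048),(.009,.017)):
    m=((h>8)&(h<25)&(s>70)&(z>a)&(z<b)).astype(np.uint8);k,L,st,_=cv2.connectedComponentsWithStats(m);i=1+st[1:,4].argmax();Q=P[L==i];print(a,st[i],rect(Q),np.median(Q[:,2]))
g=(z>.015)&(z<.024)&(s<70)&(abs(P[...,1]-.26)<.13)&(abs(P[...,0]-.6)<.2);print("runner/stop",rect(P[g]))
r=((h<6)|(h>174))&(s>130)&(z<.05);print("red",r.sum(),P[r].mean(0) if r.any() else 0,rect(P[r]) if r.any() else 0)
E
```

```text
1.4 [0.5295 0.3101 0.2999] yaw 8.96 F [ 0.3 -0.6 -0.4]
table 6.683306014970691e-05
0.005 [  206   121   150   133 12936] (array([569.3, 262.9]), array([159.3, 172.9]), 88.2) 0.013148949352446843
0.037 [ 206  122  150  111 1494] (array([563.1, 272. ]), array([141.5, 160. ]), 88.2) 0.041846887784391995
0.009 [  210   128   135   115 10592] (array([562.6, 260.6]), array([147.1, 150.9]), 88.3) 0.01292663056380175
runner/stop (array([577.8, 298.9]), array([118.9, 264.3]), 84.4)
red 34 [0.48156289 0.26707641 0.03446214] (array([481.7, 267.7]), array([57.6,  1.5]), 87.7)
```

Request:
play_rows(commands=[[[0.0,-0.46,0.03],[0,0,0]],[[0.0,-0.46,0.03],[0,0,0]],[[0.0,-0.46,0.03],[0,0,0]],[[0.0,-0.46,0.03],[0,0,0]],[[0.0,-0.46,0.03],[0,0,0]],[[0.0,-0.46,0.03],[0,0,0]],[[0.0,-0.46,0.03],[0,0,0]],[[0.0,-0.46,0.03],[0,0,0]],[[0.0,-0.46,0.03],[0,0,0]],[[0.0,-0.46,0.03],[0,0,0]]])

```text
time_s: 2.7
position: [0.5299, -0.1476, 0.3303]
tcp_rot: [[0.987, -0.001, -0.158], [0.158, 0.001, 0.987], [-0.001, -1.0, 0.001]]
force: [0.8, -0.1, -0.5]
opening: 0.005
```

Run:
```python
from h import *
c,T,P,H=wrist("wch");h,s=H[...,0],H[...,1];z=P[...,2]
b=(h>100)&(h<128)&(s>110)
L=b&(abs(z-.07)<.003);print("landing",rect(P[L]),np.median(z[L]))
sl=b&(z<.065)&(z>.01);Q=P[sl];A=np.c_[Q[:,:2],np.ones(len(Q))];k=np.linalg.lstsq(A,Q[:,2],rcond=None)[0]
print("slope",len(Q),k,"yaw",np.degrees(np.arctan2(k[1],k[0])),"tan",np.hypot(*k[:2]),np.tan(.28),rect(Q),Q[:,2].min())
r=((h<6)|(h>174))&(s>130)&(z<.13)&(z>.04)&(P[...,1]<-.1);print("red",r.sum(),P[r].mean(0),rect(P[r]))
sh=(s<60)&(z>.06)&(z<.14)&(abs(P[...,1]+.2)<.1);print("white",rect(P[sh]))
w=(s<60)&(abs(z-.09)<.003)&(abs(P[...,1]+.2)<.1);print("landing walls",rect(P[w]))
```

```text
2.7 [ 0.5299 -0.1476  0.3303] yaw 9.11 F [ 0.8 -0.1 -0.5]
landing (array([ 624.8, -189. ]), array([129.5,  88.8]), 8.1) 0.06981752665206808
slope 1983 [ 0.2828919   0.04089801 -0.08498108] yaw 8.226320487739077 tan 0.2858329520676362 0.28755432574197687 (array([ 492.5, -208.4]), array([157.3,  83.5]), 9.3) 0.021549689095109348
red 210 [ 0.51213694 -0.19224259  0.10220627] (array([ 515.2, -193.7]), array([87.1, 11.7]), 9.8)
white (array([ 548.3, -205.2]), array([296.4,  97.7]), 9.3)
landing walls (array([ 582.4, -199.6]), array([227.1,  97.7]), 9.3)
```

View pics/wch.png

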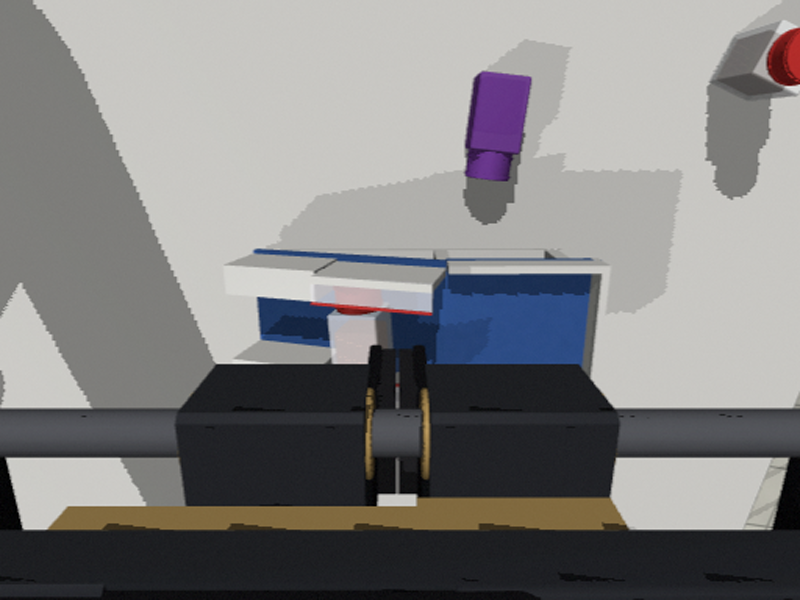

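Run:
```python
from h import *
a=np.radians(9.2);u=np.array([np.cos(a),np.sin(a),0]);v=np.array([-np.sin(a),np.cos(a),0])
B=np.array([.577,-.2,0])
for n in("scene0","side0","wch"):
    c=dict(np.load(n+".npz"));P=cloud(c,c.get("T"));H=hsv(c);h,s=H[...,0],H[...,1];z=P[...,2]
    U=(P-B)@u;V=(P-B)@v
    near=(abs(V)<.09)&(U>-.2)&(U<.15)&(c["depth"]>0)
    top=near&(s<60)&(abs(z-.09)<.004)&(U>.03)&(U<.1)
    print(n,"landing wall tops V",np.histogram(V[top],np.arange(-.08,.081,.005))[0])
    bl=near&(h>100)&(h<128)&(s>110)&(U>.03)&(U<.1);print("  floor V",np.percentile(V[bl],[1,99]).round(4))
    rw=near&(s<60)&(abs(z-.09)<.004)&(abs(V)<.04)&(U>.08);print("  rear wall U",np.percentile(U[rw],[5,50,95]).round(4) if rw.any() else 0)
    sh=near&(s<60)&(U<-.11)&(z>.0);  
    hn=(z-.07-U*np.tan(.28))*np.cos(.28)
    shs=sh&(hn>.04)&(hn<.05);print("  shoulder tops V",np.histogram(V[shs],np.arange(-.08,.081,.005))[0])
    th=near&(h>100)&(h<128)&(s>110)&(U<-.1)&(abs(hn)<.006);print("  throat floor V",np.percentile(V[th],[1,50,99]).round(4) if th.any() else 0, "U",np.percentile(U[th],[1,99]).round(4)if th.any() else 0)
    r=near&((h<6)|(h>174))&(s>130)&(hn>.045)&(hn<.056);print("  red edges",r.sum(),np.histogram(V[r],np.arange(-.08,.081,.005))[0])
    j=near&(s<110)&(abs(V)<.024)&(U<-.01)&(U>-.12)&(hn>.02)&(hn<.055);S=(U*np.cos(.28)+(z-.07)*np.sin(.28))
    print("  jar S",np.percentile(S[j],[2,50,98]).round(4) if j.any() else 0,"hn",np.median(hn[j]) if j.any() else 0)
```

```text
scene0 landing wall tops V [ 0  0  8 41  9  0  0  0  0  0  0  0  0  0  0  0  0  0  0  0  0  0  0  0
 42 13  0  0  0  0  0  0]
  floor V [-0.0503  0.0399]
  rear wall U [0.1158 0.1196 0.1228]
  shoulder tops V [ 0  0  0 10 23 24 21 21 12  0  0  0  0  0  0  0  0  0  0 11 21 21 22 21
 12  0  0  0  0  0  0  0]
  throat floor V [-0.0132  0.0029  0.0176] U [-0.1603 -0.1423]
  red edges 10 [ 0  0  0  0  0  0  0  0  0  0  0  0  0  0  0  0  0  0  0 10  0  0  0  0
  0  0  0  0  0  0  0  0]
  jar S [-0.1105 -0.056  -0.0045] hn 0.03718851788354769
side0 landing wall tops V [ 0  0 12 19  4  0  0  0  0  0  0  0  0  0  0  0  0  0  0  0  0  0  0  8
 18 10  0  0  0  0  0  0]
  floor V [-0.0402  0.0278]
  rear wall U [0.0962 0.1136 0.1178]
  shoulder tops V [ 0  0  0 29 26 32 30 27 15  0  0  0  0  0  0  0  0  0  1 23 29 30 21 30
 14  0  0  0  0  0  0  0]
  throat floor V [-0.002   0.0052  0.0126] U [-0.156  -0.1076]
  red edges 0 [0 0 0 0 0 0 0 0 0 0 0 0 0 0 0 0 0 0 0 0 0 0 0 0 0 0 0 0 0 0 0 0]
  jar S [-0.1122 -0.0705 -0.0078] hn 0.0401232110944793
wch landing wall tops V [  0   0   0   0   0   0   0   0   0   0   0   0   0   0   0   0   0   0
   0   0   0   0   0   0 123 203   0   0   0   0   0   0]
  floor V [-0.039   0.0603]
  rear wall U [0.1121 0.1146 0.1181]
  shoulder tops V [  0   0   0   0   0   0   0   5 103   0   0   0   0   0   0   0   0   0
   0  19 194 208 201 207 203   0   0   0   0   0   0   0]
  throat floor V [-0.0356 -0.0142  0.0467] U [-0.1626 -0.1009]
  red edges 143 [  0   0   0   0   0   0   0   0   0   0   0   0   0   0   0   0   0   0
   0  16 127   0   0   0   0   0   0   0   0   0   0   0]
  jar S [-0.1034 -0.0631 -0.0117] hn 0.04029492282433916
```

```bash
cat >> h.py <<'E'
A=np.radians(9.2);U=np.array([np.cos(A),np.sin(A),0]);V=np.array([-np.sin(A),np.cos(A),0]);Z=np.array([0,0,1.])
C=np.array([.5785,-.2094,.07])
E
python3 - <<'E'
from h import *
N=-np.sin(.28)*U+np.cos(.28)*Z;S=np.cos(.28)*U+np.sin(.28)*Z;Np=-np.sin(.36)*U+np.cos(.36)*Z
print("rv",-.36*V)
for s,h in((-.125,.08),(-.125,.014),(-.104,.014),(0.0,.014)): print(s,h,(C+s*S+h*N+.025*Np).round(4))
for u in(0.,.017): print(u,(C+u*U+.014*Z+.025*Np).round(4))
E
```

```text
rv [ 0.05755723 -0.35536906 -0.        ]
-0.125 0.08 [ 0.4294 -0.2335  0.1357]
-0.125 0.014 [ 0.4474 -0.2306  0.0723]
-0.104 0.014 [ 0.4673 -0.2274  0.0781]
0.0 0.014 [ 0.566  -0.2114  0.1069]
0.0 [ 0.5698 -0.2108  0.1074]
0.017 [ 0.5866 -0.2081  0.1074]
```

Request:
play_rows(commands=[[[-0.101,-0.0835,-0.03],[0.0576,-0.3554,0]],[[-0.101,-0.0835,-0.06],[0.0576,-0.3554,0]],[[-0.101,-0.0835,-0.09],[0.0576,-0.3554,0]],[[-0.101,-0.0835,-0.13],[0.0576,-0.3554,0]],[[-0.101,-0.0835,-0.16],[0.0576,-0.3554,0]],[[-0.101,-0.0835,-0.18],[0.0576,-0.3554,0]],[[-0.101,-0.0835,-0.195],[0.0576,-0.3554,0]],[[-0.101,-0.0835,-0.195],[0.0576,-0.3554,0]],[[-0.101,-0.0835,-0.195],[0.0576,-0.3554,0]]], gripper=0.0)

```text
time_s: 3.88
position: [0.4298, -0.2326, 0.1361]
tcp_rot: [[0.924, 0.348, -0.158], [0.148, 0.056, 0.987], [0.353, -0.936, 0.001]]
force: [0.2, -0.2, 0.7]
opening: -0.001
```

Run:
```python
from h import *
from rig import *
wrist("w2")
s=read_state();print(s["joint_positions"].round(1),s["tcp_rot"].round(3).tolist())
c=capture("scene")
a=cv2.imread("pics/w2.png");b=cv2.resize(c["frame"][140:260,110:250,::-1],(700,600),interpolation=cv2.INTER_CUBIC)
cv2.imwrite("pics/v2.png",np.hstack([cv2.resize(a,(400,300)),cv2.resize(b,(350,300))]))
```

```text
3.88 [ 0.4298 -0.2326  0.1361] yaw 9.09 F [ 0.2 -0.2  0.7]
[-52.3  28.8 118.4  40.3  28.7 -96.4] [[0.924, 0.349, -0.158], [0.148, 0.056, 0.987], [0.353, -0.936, 0.0]]
```

View pics/v2.png

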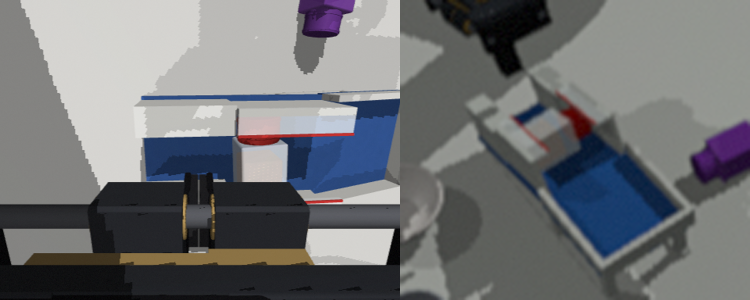

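The wrist view shows the fingers over the throat centre, downhill of the jar. I lower them behind it.

Request:
play_rows(commands=[[[0.004,0.001,-0.013],[0,0,0]],[[0.007,0.001,-0.026],[0,0,0]],[[0.011,0.002,-0.039],[0,0,0]],[[0.015,0.003,-0.052],[0,0,0]],[[0.018,0.003,-0.0635],[0,0,0]],[[0.018,0.003,-0.0635],[0,0,0]],[[0.018,0.003,-0.0635],[0,0,0]]])

```text
time_s: 4.85
position: [0.4475, -0.2304, 0.0727]
tcp_rot: [[0.924, 0.348, -0.157], [0.146, 0.056, 0.988], [0.353, -0.936, 0.0]]
force: [-0.4, 0.7, 0.0]
opening: 0.003
```

Request:
play_rows(commands=[[[0.0095,0.0015,0.0028],[0,0,0]],[[0.019,0.0031,0.0055],[0,0,0]],[[0.0285,0.0046,0.0083],[0,0,0]],[[0.038,0.0061,0.0111],[0,0,0]],[[0.0474,0.0077,0.0138],[0,0,0]],[[0.0569,0.0092,0.0166],[0,0,0]],[[0.0664,0.0107,0.0193],[0,0,0]]])

```text
time_s: 5.72
position: [0.5137, -0.2195, 0.0922]
tcp_rot: [[0.924, 0.348, -0.157], [0.146, 0.056, 0.988], [0.352, -0.936, 0.001]]
force: [-1.3, 0.3, 0.4]
opening: 0.004
```

Run:
```python
from h import *
from rig import *
wrist("w3");c=capture("scene")
a=cv2.imread("pics/w3.png");b=cv2.resize(c["frame"][140:260,110:250,::-1],(700,600),interpolation=cv2.INTER_CUBIC)
cv2.imwrite("pics/v3.png",np.hstack([cv2.resize(a,(400,300)),cv2.resize(b,(350,300))]))
```

```text
5.72 [ 0.5137 -0.2195  0.0922] yaw 9.0 F [-1.3  0.3  0.4]
```

View pics/v3.png

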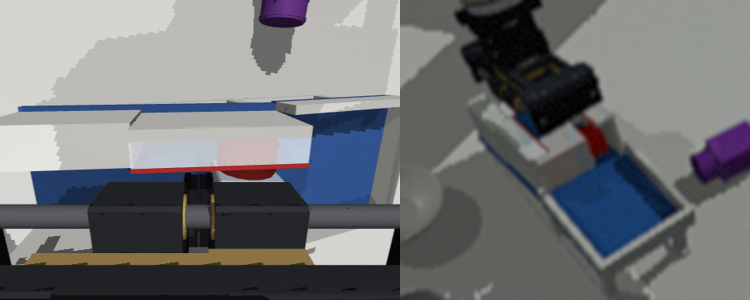

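The jar is moving straight up the slope ahead of the fingers. I continue over the brow.

Request:
play_rows(commands=[[[0.0085,0.0014,0.0025],[0,0,0]],[[0.017,0.0028,0.005],[0,0,0]],[[0.0255,0.0042,0.0075],[0,0,0]],[[0.034,0.0056,0.01],[0,0,0]],[[0.0425,0.007,0.0125],[0,0,0]],[[0.051,0.0084,0.015],[0,0,0]],[[0.058,0.0095,0.016],[0,0,0]],[[0.066,0.0108,0.016],[0,0,0]],[[0.073,0.0119,0.016],[0,0,0]],[[0.074,0.012,0.016],[0,0,0]]])

```text
time_s: 7.08
position: [0.5883, -0.2075, 0.1073]
tcp_rot: [[0.924, 0.348, -0.157], [0.147, 0.056, 0.988], [0.353, -0.936, 0.001]]
force: [-0.6, -0.5, 0.3]
opening: 0.005
```

Run:
```python
from h import *
from rig import *
wrist("w4");c=capture("scene")
a=cv2.imread("pics/w4.png");b=cv2.resize(c["frame"][140:260,110:250,::-1],(700,600),interpolation=cv2.INTER_CUBIC)
cv2.imwrite("pics/v4.png",np.hstack([cv2.resize(a,(400,300)),cv2.resize(b,(350,300))]))
```

```text
7.08 [ 0.5883 -0.2075  0.1073] yaw 9.02 F [-0.6 -0.5  0.3]
```

View pics/v4.png

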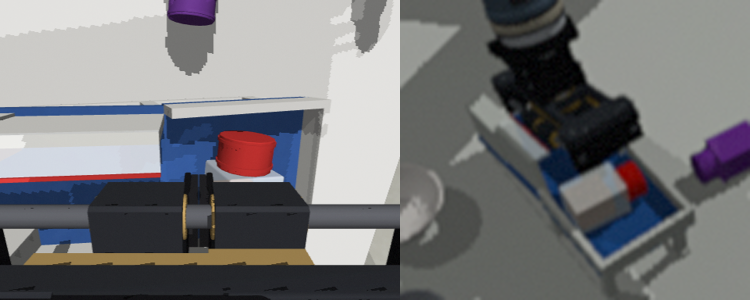

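The jar lies flat on the landing with its cap toward +y. I back off, rise, straighten the tool and measure the jar.

Request:
play_rows(commands=[[[-0.01,-0.0015,0.0],[0,0,0]],[[-0.012,-0.002,0.03],[0,0,0]],[[-0.012,-0.002,0.08],[0,0,0]],[[-0.012,-0.002,0.13],[0,0,0]],[[0.052,-0.052,0.172],[-0.0576,0.3554,0]],[[0.052,-0.052,0.172],[-0.0576,0.3554,0]],[[0.052,-0.052,0.172],[-0.0576,0.3554,0]],[[0.052,-0.052,0.172],[-0.0576,0.3554,0]],[[0.052,-0.052,0.172],[-0.0576,0.3554,0]]])

```text
time_s: 8.3
position: [0.6373, -0.2587, 0.2779]
tcp_rot: [[0.988, -0.003, -0.156], [0.156, 0.003, 0.988], [-0.003, -1.0, 0.003]]
force: [-0.2, -0.3, 0.6]
opening: 0.002
```

Run:
```python
from h import *
from rig import *
def go(n,c,P,H):
    h,s=H[...,0],H[...,1];z=P[...,2];D=P-C;u=D@U;v=D@V
    box=(u>.0)&(u<.112)&(abs(v)<.055)
    b=box&(s<110)&(z>.1)&(z<.12);r=box&((h<6)|(h>174))&(s>130)&(z>.085)
    for nm,m in(("body",b),("cap",r)):
        if m.sum()>20:
            q=P[m];print(n,nm,m.sum(),rect(q),"u",np.percentile(u[m],[3,97]).round(4),"v",np.percentile(v[m],[3,97]).round(4),"z",np.percentile(z[m],[50,97]).round(4))
c,T,P,H=wrist("w5");go("wrist",c,P,H)
for n in("scene","side"):
    c=capture(n);go(n,c,cloud(c),hsv(c))
```

```text
8.3 [ 0.6373 -0.2587  0.2779] yaw 8.97 F [-0.2 -0.3  0.6]
wrist body 2802 (array([ 624.7, -216.4]), array([39.9, 58.3]), 3.9) u [0.0258 0.0633] v [-0.0408  0.0131] z [0.11   0.1114]
wrist cap 990 (array([ 622.2, -176.3]), array([37.1, 21.9]), 4.1) u [0.0324 0.065 ] v [0.0155 0.0358] z [0.1062 0.1094]
scene body 338 (array([ 629.2, -215.5]), array([41.8, 60.8]), 1.8) u [0.0306 0.0694] v [-0.0431  0.012 ] z [0.1082 0.1117]
scene cap 95 (array([ 628.4, -175.4]), array([34.6, 19.5]), 0.1) u [0.0416 0.0704] v [0.0154 0.0341] z [0.103  0.1079]
side body 214 (array([ 623.6, -208.4]), array([43.9, 83.2]), 3.8) u [0.0237 0.0626] v [-0.0461  0.0206] z [0.1089 0.1145]
side cap 26 (array([ 618.3, -176.7]), array([12.7, 23.5]), 82.5) u [0.0332 0.0558] v [0.0197 0.0329] z [0.1054 0.1112]
```

View pics/w5.png

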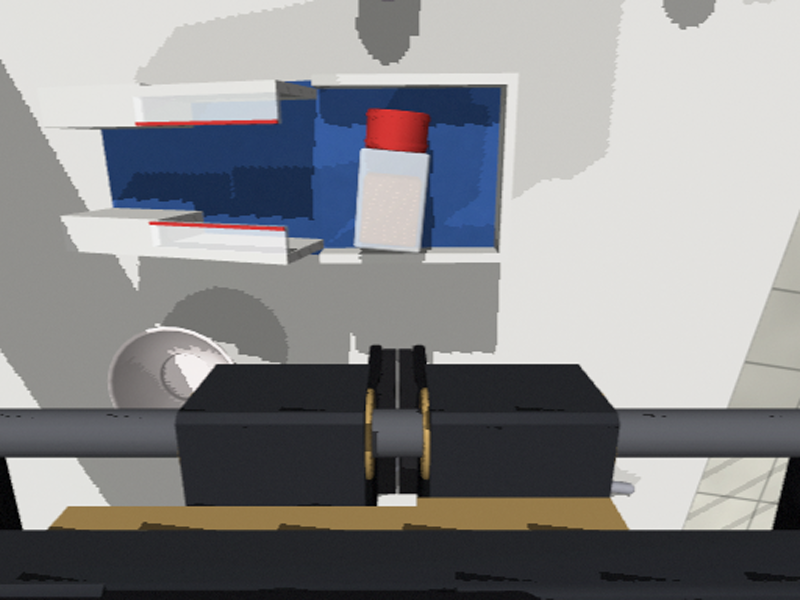

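Request:
play_rows(commands=[[[-0.014,0.047,-0.02],[0,0,-0.087]],[[-0.014,0.047,-0.05],[0,0,-0.087]],[[-0.014,0.047,-0.08],[0,0,-0.087]],[[-0.014,0.047,-0.08],[0,0,-0.087]],[[-0.014,0.047,-0.08],[0,0,-0.087]],[[-0.014,0.047,-0.08],[0,0,-0.087]]], gripper=0.065)

```text
time_s: 9.2
position: [0.6265, -0.2132, 0.2011]
tcp_rot: [[0.998, 0.003, -0.07], [0.07, -0.001, 0.998], [0.003, -1.0, -0.002]]
force: [-0.6, -0.6, -0.2]
opening: 0.606
```

Request:
play_rows(commands=[[[0,0,-0.02],[0,0,0]],[[0,0,-0.04],[0,0,0]],[[0,0,-0.06],[0,0,0]],[[0,0,-0.075],[0,0,0]],[[0,0,-0.088],[0,0,0]],[[0,0,-0.098],[0,0,0]],[[0,0,-0.1],[0,0,0]],[[0,0,-0.1],[0,0,0]]])

```text
time_s: 10.2
position: [0.6259, -0.2126, 0.0995]
tcp_rot: [[0.998, 0.0, -0.07], [0.07, -0.0, 0.998], [0.0, -1.0, -0.0]]
force: [-0.1, 0.0, -0.6]
opening: 0.75
```

Well placed and no contact force. I close the fingers.

Request:
play_rows(commands=[[[0,0,0],[0,0,0]],[[0,0,0],[0,0,0]],[[0,0,0],[0,0,0]],[[0,0,0],[0,0,0]],[[0,0,0],[0,0,0]],[[0,0,0],[0,0,0]],[[0,0,0],[0,0,0]],[[0,0,0],[0,0,0]]], gripper=0.03)

```text
time_s: 11.2
position: [0.6258, -0.2126, 0.0996]
tcp_rot: [[0.998, 0.0, -0.07], [0.07, -0.0, 0.998], [0.0, -1.0, -0.0]]
force: [-0.7, 0.5, 2.3]
opening: 0.458
```

Request:
play_rows(commands=[[[0,0,0.006],[0,0,0]],[[0,0,0.015],[0,0,0]],[[0,0,0.03],[0,0,0]],[[0,0,0.05],[0,0,0]],[[0,0,0.08],[0,0,0]],[[0,0,0.11],[0,0,0]],[[0,0,0.13],[0,0,0]],[[0,0,0.13],[0,0,0]]])

```text
time_s: 12.2
position: [0.6269, -0.2132, 0.2324]
tcp_rot: [[0.998, 0.005, -0.07], [0.07, -0.003, 0.998], [0.005, -1.0, -0.003]]
force: [0.6, -0.2, -1.0]
opening: 0.456
```

Run:
```python
from h import *
from rig import *
wrist("w6");c=capture("side");print(read_state()["opening"])
a=cv2.imread("pics/w6.png");b=cv2.resize(c["frame"][150:300,190:365,::-1],(700,600),interpolation=cv2.INTER_CUBIC)
cv2.imwrite("pics/v6.png",np.hstack([cv2.resize(a,(400,300)),cv2.resize(b,(350,300))]))
```

```text
12.2 [ 0.6269 -0.2132  0.2324] yaw 4.01 F [ 0.6 -0.2 -1. ]
0.45982939217836905
```

View pics/v6.png

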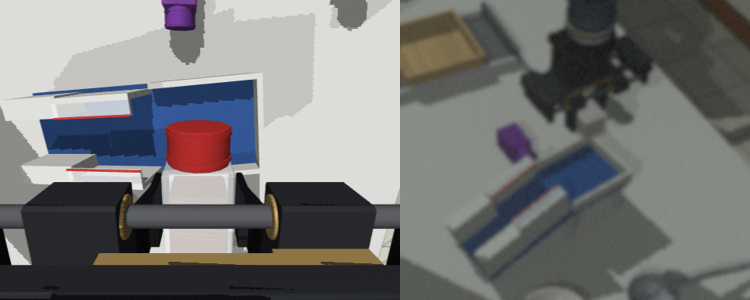

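Held firmly (opening 0.46, about 40 mm). I carry it to above the tray.

Request:
play_rows(commands=[[[-0.003,0.02,0],[0,0,0]],[[-0.009,0.07,0],[0,0,-0.02]],[[-0.017,0.13,0],[0,0,-0.04]],[[-0.025,0.19,0],[0,0,-0.06]],[[-0.034,0.25,0],[0,0,-0.08]],[[-0.042,0.31,0],[0,0,-0.1]],[[-0.05,0.37,0],[0,0,-0.1]],[[-0.057,0.42,0],[0,0,-0.1]],[[-0.061,0.453,0],[0,0,-0.1]],[[-0.0625,0.4665,0],[0,0,-0.1]]])

```text
time_s: 13.55
position: [0.561, 0.2565, 0.2283]
tcp_rot: [[1.0, -0.003, 0.027], [-0.027, -0.0, 1.0], [-0.003, -1.0, -0.0]]
force: [-0.5, -0.1, -0.6]
opening: 0.455
```

Request:
play_rows(commands=[[[0,0,-0.02],[0,0,0]],[[0,0,-0.05],[0,0,0]],[[0,0,-0.08],[0,0,0]],[[0,0,-0.11],[0,0,0]],[[0,0,-0.135],[0,0,0]],[[0,0,-0.155],[0,0,0]],[[0,0,-0.167],[0,0,0]],[[0,0,-0.175],[0,0,0]],[[0,0,-0.18],[0,0,0]],[[0,0,-0.18],[0,0,0]]])

```text
time_s: 14.8
position: [0.5632, 0.2539, 0.0494]
tcp_rot: [[1.0, 0.0, 0.03], [-0.03, 0.0, 1.0], [0.0, -1.0, 0.0]]
force: [1.6, 0.3, -0.8]
opening: 0.458
```

Request:
play_rows(commands=[[[0,0,-0.002],[0,0,0]],[[0,0,-0.004],[0,0,0]],[[0,0,-0.0055],[0,0,0]],[[0,0,-0.0065],[0,0,0]],[[0,0,-0.007],[0,0,0]],[[0,0,-0.007],[0,0,0]],[[0,0,-0.007],[0,0,0]]])

```text
time_s: 15.68
position: [0.5631, 0.254, 0.0426]
tcp_rot: [[1.0, 0.0, 0.03], [-0.03, -0.0, 1.0], [0.0, -1.0, -0.0]]
force: [-2.0, 0.2, 2.1]
opening: 0.453
```

Request:
play_rows(commands=[[[0,0,0],[0,0,0]],[[0,0,0],[0,0,0]],[[0,0,0],[0,0,0]],[[0,0,0],[0,0,0]],[[0,0,0],[0,0,0]]], gripper=0.06)

```text
time_s: 16.3
position: [0.5632, 0.254, 0.0423]
tcp_rot: [[1.0, 0.0, 0.03], [-0.03, 0.0, 1.0], [0.0, -1.0, 0.0]]
force: [0.3, -0.1, -0.5]
opening: 0.685
```

Request:
play_rows(commands=[[[0,0,0.015],[0,0,0]],[[0,0,0.04],[0,0,0]],[[0,0,0.08],[0,0,0]],[[0,0,0.13],[0,0,0]],[[0,0,0.16],[0,0,0]],[[-0.05,-0.06,0.16],[0,0,0]],[[-0.1,-0.06,0.16],[0,0,0]],[[-0.1,-0.06,0.16],[0,0,0]],[[-0.1,-0.06,0.16],[0,0,0]]])

```text
time_s: 17.42
position: [0.4642, 0.1942, 0.2037]
tcp_rot: [[1.0, 0.004, 0.03], [-0.03, 0.001, 1.0], [0.004, -1.0, 0.001]]
force: [1.7, -0.1, 0.0]
opening: 0.695
```

```bash
cat > tr.py <<'E'
from h import *
import sys
c,T,P,H=wrist(sys.argv[1]);h,s=H[...,0],H[...,1];z=P[...,2]
n=(abs(P[...,0]-.6)<.16)&(abs(P[...,1]-.26)<.13)
for nm,m in(("wood",(h>8)&(h<25)&(s>70)&(z>.005)&(z<.05)),("rim",(h>8)&(h<25)&(s>70)&(z>.038)&(z<.048)),("cap",((h<6)|(h>174))&(s>130)&(z>.03)),("strip",((h<6)|(h>174))&(s>130)&(z<.043)),("jartop",(s<110)&(z>.048)&(z<.06))):
    m=m&n
    if m.sum()>5: q=P[m];print(nm,m.sum(),rect(q),"x",np.percentile(q[:,0],[1,99]).round(4),"z",np.percentile(q[:,2],[5,50,95]).round(4))
E
python3 tr.py w7
```

```text
17.43 [0.4642 0.1942 0.2037] yaw -1.72 F [ 1.7 -0.1  0. ]
wood 29434 (array([573.7, 263.2]), array([162.5, 182.8]), 88.2) x [0.4835 0.6415] z [0.012  0.0135 0.0421]
rim 4077 (array([562.8, 260.4]), array([156.3, 161. ]), 88.2) x [0.4812 0.6435] z [0.0388 0.0418 0.0431]
cap 1407 (array([512., 267.]), array([137.2,  82.3]), 48.2) x [0.4802 0.5781] z [0.0339 0.0482 0.052 ]
strip 376 (array([529.2, 270.2]), array([104.8,  58.6]), 5.8) x [0.4801 0.5789] z [0.033  0.0356 0.0425]
jartop 3342 (array([560.8, 250.3]), array([57.5, 40.3]), 88.5) x [0.5408 0.5801] z [0.0515 0.0529 0.0542]
```

View pics/w7.png

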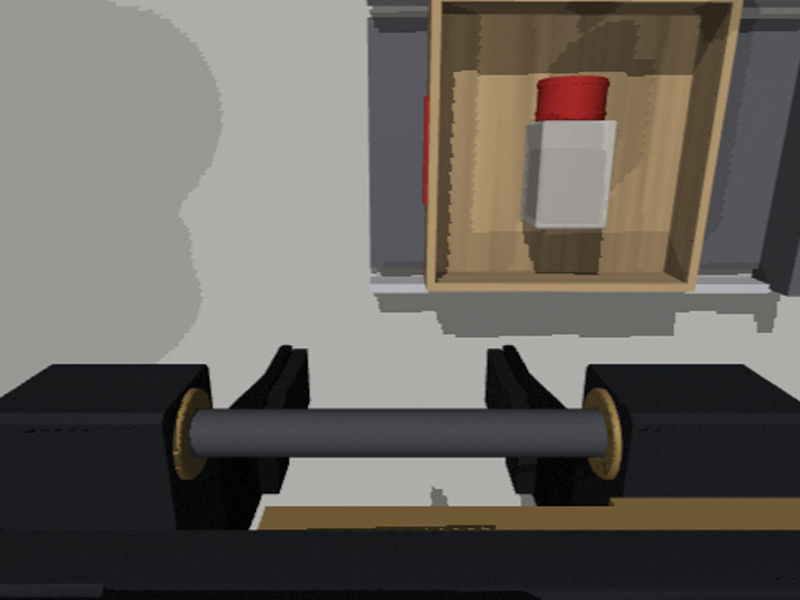

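The jar lies flat in the middle of the tray. I close the fingers and go down in front of the tray's front wall.

Request:
play_rows(commands=[[[-0.023,0.035,0],[0,0,0]],[[-0.023,0.071,0],[0,0,0]],[[-0.023,0.071,0],[0,0,0]],[[-0.023,0.071,-0.03],[0,0,0]],[[-0.023,0.071,-0.07],[0,0,0]],[[-0.023,0.071,-0.1],[0,0,0]],[[-0.023,0.071,-0.13],[0,0,0]],[[-0.023,0.071,-0.153],[0,0,0]],[[-0.023,0.071,-0.165],[0,0,0]],[[-0.023,0.071,-0.165],[0,0,0]]], gripper=0.0)

```text
time_s: 18.73
position: [0.4407, 0.2647, 0.0368]
tcp_rot: [[1.0, -0.001, 0.03], [-0.03, -0.0, 1.0], [-0.001, -1.0, -0.0]]
force: [0.1, -0.6, 0.3]
opening: 0.004
```

Request:
play_rows(commands=[[[0.005,0,0],[0,0,0]],[[0.012,0,0],[0,0,0]],[[0.02,-0.001,0],[0,0,0]],[[0.028,-0.001,0],[0,0,0]],[[0.036,-0.001,0],[0,0,0]],[[0.044,-0.001,0],[0,0,0]],[[0.052,-0.002,0],[0,0,0]],[[0.06,-0.002,0],[0,0,0]],[[0.068,-0.002,0],[0,0,0]]])

```text
time_s: 19.85
position: [0.5085, 0.2627, 0.0373]
tcp_rot: [[1.0, -0.001, 0.03], [-0.03, -0.0, 1.0], [-0.001, -1.0, -0.001]]
force: [-1.1, -0.4, 2.4]
opening: 0.008
```

Request:
play_rows(commands=[[[0.004,0,0],[0,0,0]],[[0.008,0,0],[0,0,0]],[[0.011,0,0],[0,0,0]],[[0.014,0,0],[0,0,0]]])

```text
time_s: 20.35
position: [0.5221, 0.2628, 0.0373]
tcp_rot: [[1.0, -0.001, 0.03], [-0.03, -0.0, 1.0], [-0.001, -1.0, -0.0]]
force: [-1.0, -1.8, 1.0]
opening: 0.004
```

Run:
```python
from h import *
from rig import *
c=capture("scene");P=cloud(c);H=hsv(c);z=P[...,2]
print(read_state()["force"])
a=cv2.resize(c["frame"][115:215,270:390,::-1],(720,600),interpolation=cv2.INTER_CUBIC);cv2.imwrite("pics/v8.png",a)
# positions along tray x: rear rim & stop
t=np.radians(-1.8);ux=np.array([np.cos(t),np.sin(t),0]);q=(P-[.5627,.261,0]);u=q@ux;v=q@np.array([-np.sin(t),np.cos(t),0])
h,s=H[...,0],H[...,1]
w=(h>8)&(h<25)&(s>70)&(z>.036)&(z<.046)&(abs(v)<.07);print("wood rim u",np.percentile(u[w],[1,99]))
g=(s<60)&(z>.008)&(abs(v)<.06)&(u>.09)&(u<.25)
for lo in np.arange(.09,.24,.01):
    k=g&(u>=lo)&(u<lo+.01)
    if k.sum(): print(round(lo,3),k.sum(),z[k].max().round(3),end="; ")
```

```text
[-0.59086541 -1.63538337 -0.06328605]
wood rim u [-0.03041819  0.13488898]
0.13 33 0.02; 0.14 47 0.037; 0.15 226 0.038;
```

View pics/v8.png

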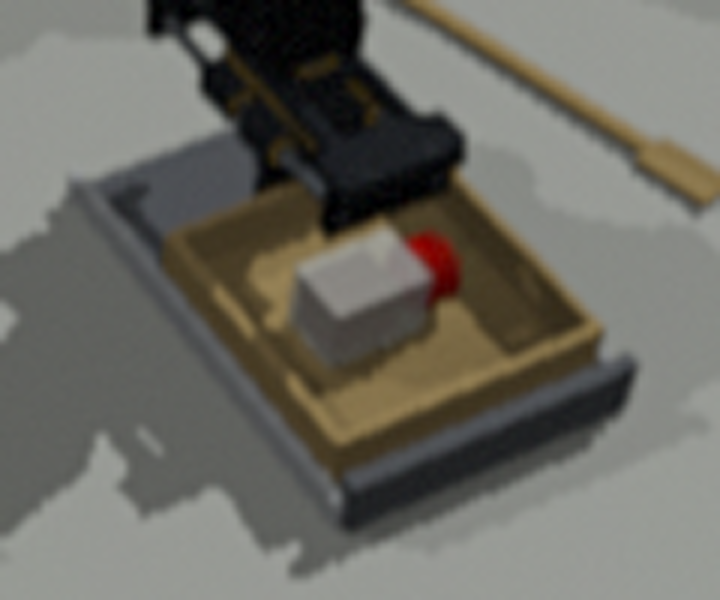

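About 1 cm is left before the dark back stop, and the jar is undisturbed. I keep pushing gently and watch the force.

Request:
play_rows(commands=[[[0.003,0,0],[0,0,0]],[[0.006,0,0],[0,0,0]],[[0.008,0,0],[0,0,0]],[[0.01,0,0],[0,0,0]]])

```text
time_s: 20.9
position: [0.5323, 0.2629, 0.0373]
tcp_rot: [[1.0, -0.0, 0.03], [-0.03, -0.0, 1.0], [-0.0, -1.0, -0.0]]
force: [-2.6, -2.1, 1.3]
opening: 0.003
```

Request:
play_rows(commands=[[[0.002,0,0],[0,0,0]],[[0.004,0,0],[0,0,0]]])

```text
time_s: 21.15
position: [0.5333, 0.2628, 0.0372]
tcp_rot: [[1.0, -0.006, 0.03], [-0.03, -0.001, 1.0], [-0.006, -1.0, -0.001]]
force: [-7.9, 0.3, 5.7]
opening: 0.003
```

Request:
play_rows(commands=[[[0.001,0,0],[0,0,0]],[[0.002,0,0],[0,0,0]],[[0.002,0,0],[0,0,0]]])

```text
time_s: 21.52
position: [0.5334, 0.2628, 0.0373]
tcp_rot: [[1.0, -0.01, 0.03], [-0.03, -0.001, 1.0], [-0.01, -1.0, -0.002]]
force: [-9.6, -0.0, 7.8]
opening: 0.005
```

The tray is stalled against the stop at about 10 N. I back off, rise and check.

Request:
play_rows(commands=[[[-0.01,0,0],[0,0,0]],[[-0.03,0,0],[0,0,0]],[[-0.05,0.0,0],[0,0,0]],[[-0.06,0,0.05],[0,0,0]],[[-0.06,0,0.11],[0,0,0]],[[-0.06,-0.03,0.17],[0,0,0]],[[-0.06,-0.07,0.19],[0,0,0]],[[-0.03,-0.09,0.19],[0,0,0]],[[-0.03,-0.09,0.19],[0,0,0]],[[-0.03,-0.09,0.19],[0,0,0]]])

```text
time_s: 22.78
position: [0.508, 0.1732, 0.2271]
tcp_rot: [[1.0, -0.0, 0.03], [-0.03, 0.0, 1.0], [-0.0, -1.0, 0.0]]
force: [0.4, -0.4, 0.1]
opening: 0.008
```

```bash
python3 tr.py w9
python3 - <<'E'
from h import *
from rig import *
a=cv2.imread("pics/w9.png");c=capture("scene")
b=cv2.resize(c["frame"][:,:,::-1],(400,300));cv2.imwrite("pics/v9.png",np.hstack([cv2.resize(a,(400,300)),b]))
o=np.load("scene0.npz")["frame"].astype(int);d=abs(o-c["frame"]).max(2)
for n,(x,y,r) in dict(dish=(107,223,22),ladle=(115,271,18),spare=(303,235,12),purple=(242,200,16),stirrer=(362,128,18)).items():print(n,"mean diff",d[y-r:y+r,x-r:x+r].mean().round(1))
E
```

```text
22.77 [0.508  0.1732 0.2271] yaw -1.74 F [ 0.4 -0.4  0.1]
wood 23406 (array([624.7, 254.7]), array([148.3, 165.9]), 88.3) x [0.5422 0.7013] z [0.0119 0.0134 0.0421]
rim 3103 (array([622.1, 251.6]), array([141.9, 161. ]), 88.3) x [0.5411 0.703 ] z [0.0391 0.0419 0.0432]
cap 1289 (array([569.3, 256.9]), array([134.5, 102.6]), 63.5) x [0.54   0.6374] z [0.0336 0.0482 0.0521]
strip 367 (array([580.9, 282.2]), array([115.7,  54.5]), 25.0) x [0.5395 0.6383] z [0.0324 0.0353 0.0423]
jartop 3063 (array([620.3, 248.4]), array([58. , 40.1]), 88.5) x [0.6005 0.6398] z [0.0513 0.053  0.0542]
dish mean diff 12.9
ladle mean diff 29.1
spare mean diff 4.3
purple mean diff 5.8
stirrer mean diff 5.2
```

View pics/v9.png

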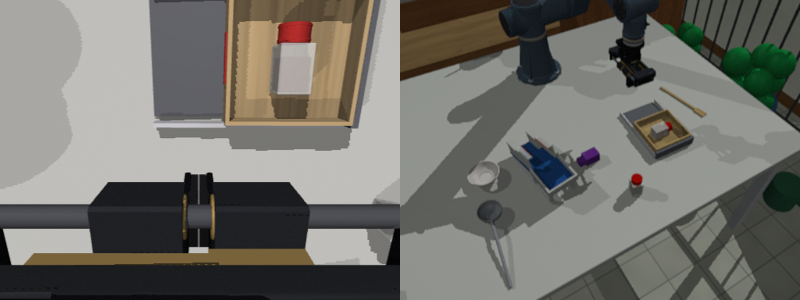

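The wrist view shows the tray flush with the back stop and the jar lying in it. The dish, spare jar and stirrer look unmoved. The ladle's pixel difference is shading: its bowl is still at (178,422) and its handle end at (221,572), as at the start.

```bash
python3 -c "
from rig import *
print(hand_in())"
```

```text
the job is handed in; nothing more can be done
None
```

The job is done and handed in at about 23 s of the 72 s allowed. I pushed the jammed jar up the slope onto the landing with closed fingers, lifted it out across its body, and laid it on its side in the tray. I then slid the tray about 60 mm home, until it stalled against the back stop at about 10 N.

**Final checks:**
- **Jar:** it lies flat in the tray, with its top at 53 mm (13 mm floor plus the 40 mm body).
- **Tray:** in the wrist view it sits flush with the back stop. The arm stands clear, with no contact force.
- **Other objects:** the dish, spare jar, purple jar and stirrer look unmoved.
- **Ladle:** this check disagreed at first. Its before/after pixel difference was high (29, against 4–13 for the rest), but its bowl and handle end are at the same pixels as at the start. I put the difference down to shadow and did not check it by depth.

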